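# Quarter-turn the birch drawer box on its bench dog

## Task

The next side of the pale birch drawer box has to be sanded: swing the box a quarter turn counter-clockwise (seen from above) about the steel bench dog that holds its corner, for instance by pushing the corner opposite the dog, until it lies squarely inside its yellow tape outline. Keep it flat on the bench and on its dog, and do not disturb the dark walnut box, whose glue is still setting.

Things in the scene. Friction and masses are not known exactly. Their poses are not given: they have to be found in the camera images.
- birch_box_center (a point): Centre, half-way up (22.5 mm), of the pale birch drawer box: loose, open-topped, 150 (x) by 120 (y) by 45 mm high, walls 8, floor 6 mm thick, 0.3 to 0.65 kg, pivoting on the dog near its -x, -y corner. Its opposite corner is at (+75, +60) mm, empty inside, so closed fingers can go in and push. Slides with dry friction, stays where left. Starts 76 to 104 degrees clockwise of the outline.
- birch_station_outline (a point): Centre, at bench height, of the flat yellow tape outline fixed on the bench where the birch box must finally lie: 18 mm wide tape, 166 (x) by 136 mm (y) inside, so 8 mm of bench shows all round a well-placed box. Its x and y axes are those the box shall have at the end. The dog stands at (-53, -38) mm in these axes.
- birch_station_dog (a point): Top centre of the birch box's bench dog: a fixed upright steel post, 19 mm diameter, 60 mm tall. It stands loosely in the 22 mm through hole of the box's 44 mm square, solid corner block, at (-53, -38) mm from the box centre in the box's axes, 15 mm proud of the box, and is the pivot.
- walnut_box_center (a point): Centre, half-way up, of the dark walnut drawer box: same shape, size and axes as the birch box, held in the same way on its own dog beside a blue tape outline, on the other side of the bench. A bystander: not to be moved.

How it is judged:
By the outcome, as a careful person would: the job done as asked, in the order asked, and still so for the second after the job is handed in, with the robot touching nothing.
It also fails if it takes over 38 s, if anything falls off the work surface, if the arm or the gripper's body presses on something with over 40 N, if the wrist force passes 120 N, or if a joint passes its speed limit or range.

## Robot

A 6-joint arm with a two-finger parallel gripper is mounted at the origin on the work surface. World frame = base frame: x ahead of the robot, y to its left, z up, the work surface at z = 0. Lengths are in m, angles in rad, forces in N, time in s.
With the tool pointing down it reaches from about 0.275 to 0.725 m from the base axis. Payload 5.6 kg.
Tool frame: the origin (TCP) lies between the finger pads; the fingertips stand 25 mm ahead of it and the grasp point (between the pads) lies 6 mm ahead of it (robot.tip_extent is the distance from the TCP to the fingertips, in m); z points along the fingers, y is the line along which they close (so a half turn about z gives the same grasp; the last joint's range is limited). The gripper opens to 85 mm and grips with 20 to 120 N. Pads are 22 mm wide; open, the fingers measure 114 mm over their backs; the gripper's body (76 mm by 85 mm) begins 54 mm behind the grasp point. The pads swing forward as they close: fully open they stand 13 mm farther back than shut.
Start: joints at [1.453, 0.255, 0.108, 0, -1.424, -0.285], TCP at [0.216, 0.506, 0.223] pointing down, gripper open.
Joint ranges: [-2.95, 2.95], [-1.21, 1.97], [-1.09, 1.5], [-2.87, 1.71], [-2.94, -0.07], [-3.05, 3.05]. Speed limits (rad/s): [2.57, 2.57, 3.14, 3.14, 3.14, 3.14].

## Interface

Orientations are given as a rotation vector (axis times angle).
In Python, from workcell import robot gives the robot as it stands.
- The arm moves only by the tool step_arm, never from a script. Its argument "commands" is text: rows parted by semicolons, each of 7 numbers parted by spaces: the finger opening in mm, from 0 to 85.4, then the shift along the tool's x, y, z in mm, then the turn, a rotation vector about the tool's x, y, z in rad. A call has 1 to 8 rows; each row is the pose to reach, as a shift and turn from the pose commanded when the call began, along the tool's axes at that moment; what a row does not reach only later rows make up. A row lasts 1/8 s, in which the tool goes at most 62.5 mm and 10.7 degrees, less where a joint would pass 70% of its speed; a pose out of reach is approached as far as the arm can. A call with a gripper value outside its range is refused whole. The fingers move at their own pace and stop on an object; "newtons" is the grip in N (left out, the last holds). Time passes only in rows, so rows that repeat a pose let the fingers close. It gives the time, the measured TCP pose, the force, the opening and the grip force at its end, in the units of the state.
- robot.read_state(): the state, without advancing time (a new reading comes with each control period).
- robot.snapshot(name): name is "scene" or "top" or "wrist"; returns the picture (384x512x3 uint8, blue, green, red); there is no depth.
- robot.get_calibration(name): a dict with "intrinsics" (3x3 intrinsics, pixels), "rvec" (rotation vector, rad) and "tvec" (3), from world to camera coordinates, as OpenCV has them. Camera axes: x right, y down, z forward; pixel columns grow to the right and rows downward; lengths in m; the calibration is good to about 2 mm. A picture is of the moment at which its call begins: read the wrist's pose just before it. get_calibration takes no time and is no camera call; for the wrist camera it gives the pose at the moment of the call.
- robot.close_job(): hands the job in; it is judged then, once.
The state is a dict: "t": time; "qpos": joint angles; "joint_vel": joint speeds; "joint_efforts": joint torques, N m; "eef_pos": TCP position; "eef_rot": TCP orientation; "ft_force": force on the tool from outside, world axes, zero at the start; "wrist_torque": the same for the moment, N m; "grip_width": finger opening in m; "grip_force": force on a finger pad.
Only numpy, scipy, OpenCV 4.12 (cv2) and the standard library are available. Lean on these libraries where they do the work, as an engineer would, in place of code of your own. Each camera call takes 0.05 s, during which the arm holds its last target. There are 200 camera calls.

## Working session

There is one attempt and no reset: what is moved stays moved. The work goes in short steps, Python scripts to look and compute and a tool call to move; the robot and the scene stay as the last step left them, time stands still between calls to the robot, and variables do not carry over. Pictures are saved under pics/ and viewed, at most 10 in all, crops included, and the job is handed in when it is done.

Besides the shell and the picture viewer there is one more tool, called after "Emit:" as name(argument=value, ...) on one line, values as JSON. step_arm: Moves the arm, as the interface text tells. Its arguments: {"type":"object","properties":{"commands":{"type":"string"},"newtons":{"type":"number"}},"required":["commands"]}

```bash
mkdir -p pics
python3 - <<'E'
from workcell import robot
import cv2,numpy as np
s=robot.read_state();print(s['t'],s['eef_pos'],s['eef_rot'])
a=robot.snapshot('top');b=robot.snapshot('scene')
cv2.imwrite('pics/top0.png',a);cv2.imwrite('pics/scene0.png',b)
for n in('top','scene'):
  c=robot.get_calibration(n);print(n,c)
E
```

```text
0.0 [0.21535022 0.50551008 0.22168419] [ 3.07618802e+00 -6.28153371e-01 -4.86286771e-04]
top {'intrinsics': array([[436.08033694,   0.        , 253.42490451],
       [  0.        , 436.08033694, 189.63419348],
       [  0.        ,   0.        ,   1.        ]]), 'rvec': array([ 2.08767776, -2.12881883,  0.19331792]), 'tvec': array([0.02016804, 0.51979454, 0.76513128])}
scene {'intrinsics': array([[430.95308394,   0.        , 262.4233746 ],
       [  0.        , 430.95308394, 192.50772148],
       [  0.        ,   0.        ,   1.        ]]), 'rvec': array([ 2.10877588,  0.61217857, -0.3061524 ]), 'tvec': array([-0.43705517, -0.1073758 ,  1.17283422])}
```

View pics/top0.png

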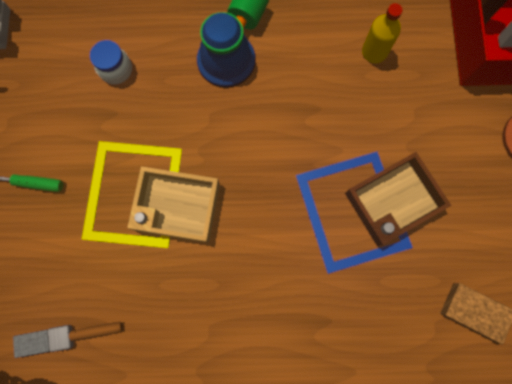

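View pics/scene0.png

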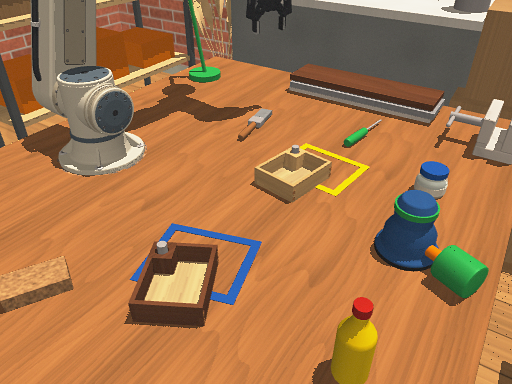

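The top view shows the birch box around (175,205) with its dog at (140,217). The yellow outline corners are at about (100,143), (180,148), (168,245) and (83,240). Image up is roughly +x and image left roughly +y. The walnut box is at (398,200), well clear.

```bash
cat > h.py <<'E'
from workcell import robot
import cv2,numpy as np
def ray(name_cal,uv,z):
    K=name_cal['intrinsics'];R=cv2.Rodrigues(np.array(name_cal['rvec'],float))[0];t=np.array(name_cal['tvec']).ravel()
    uv=np.atleast_2d(np.array(uv,float))
    d=(np.linalg.inv(K)@np.c_[uv,np.ones(len(uv))].T).T@R
    o=-R.T@t
    return (o+d*((z-o[2])/d[:,2])[:,None])[:,:2]
def big(m):
    c,_=cv2.findContours(m,cv2.RETR_EXTERNAL,cv2.CHAIN_APPROX_NONE);return max(c,key=cv2.contourArea)
def masks(a):
    h=cv2.cvtColor(a,cv2.COLOR_BGR2HSV);roi=np.zeros(a.shape[:2],np.uint8);roi[120:270,70:240]=255
    y=cv2.inRange(h,(25,190,120),(35,255,255))&roi
    b=cv2.inRange(h,(10,60,120),(24,160,255))&roi
    g=cv2.inRange(h,(0,0,100),(180,40,255))&roi
    return y,b,g
E
python3 - <<'E'
from h import *
a=cv2.imread('pics/top0.png');y,b,g=masks(a)
h=cv2.cvtColor(a,cv2.COLOR_BGR2HSV)
for p in [(140,150),(92,190),(190,205),(176,176),(214,200),(140,217),(120,200),(230,150),(140,185),(125,243)]: print(p,h[p[1],p[0]])
print(y.sum()//255,b.sum()//255,g.sum()//255)
v=np.hstack([cv2.resize(i[120:270,70:240],None,fx=2,fy=2,interpolation=0) for i in(y,b)])
c=cv2.resize(a[120:270,70:240],None,fx=2,fy=2,interpolation=cv2.INTER_CUBIC)
cv2.imwrite('pics/m.png',np.vstack([cv2.cvtColor(v,8),np.hstack([c,cv2.cvtColor(cv2.resize(g[120:270,70:240],None,fx=2,fy=2),8)])]))
E
```

```text
(140, 150) [ 29 255 218]
(92, 190) [ 28 255 216]
(190, 205) [ 18 139 189]
(176, 176) [ 18 161 146]
(214, 200) [ 18 161 111]
(140, 217) [ 16  32 206]
(120, 200) [ 15 197 144]
(230, 150) [ 14 197 157]
(140, 185) [ 18 160 180]
(125, 243) [ 26 255 192]
2526 3971 51
```

View pics/m.png

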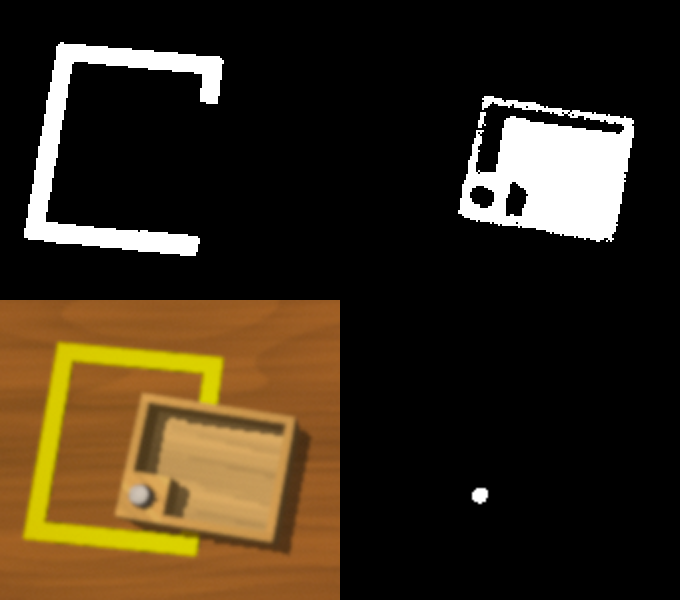

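```bash
cat >> h.py <<'E'
def rect(P):
    r=cv2.minAreaRect((P*1000).astype(np.float32));return r,cv2.boxPoints(r)
E
python3 - <<'E'
from h import *
a=cv2.imread('pics/top0.png');y,b,g=masks(a)
c=robot.get_calibration('top')
R=cv2.Rodrigues(c['rvec'])[0];print('cam',-R.T@c['tvec'])
for n,m,z in(('tape',y,0),('box',b|g,.045)):
    r,p=rect(ray(c,big(m)[:,0],z));print(n,r,p.round(1).tolist())
M=cv2.moments(g);print('dog',ray(c,[M['m10']/M['m00'],M['m01']/M['m00']],.06))
print(ray(c,[[99.5,141.5],[82.5,239],[181,149],[168.5,247]],0))
E
```

```text
cam [ 0.35746162 -0.00248718  0.85336627]
tape ((529.3756713867188, 254.0509796142578), (173.65660095214844, 203.39785766601562), 83.42497253417969) [[418.3999938964844, 179.39999389648438], [620.5, 156.10000610351562], [640.2999877929688, 328.70001220703125], [438.29998779296875, 352.0]]
box ((498.2463684082031, 162.2937774658203), (150.3361053466797, 120.04414367675781), 79.71663665771484) [[425.79998779296875, 99.0], [543.9000244140625, 77.5999984741211], [570.7000122070312, 225.5], [452.6000061035156, 247.0]]
dog [[0.47119716 0.22061582]]
[[0.63854064 0.32571885]
 [0.43887367 0.34878094]
 [0.61855173 0.15725497]
 [0.42001286 0.1786537 ]]
```

```bash
cat >> h.py <<'E'
from scipy.spatial.transform import Rotation as Ro
D=np.array([471.3,221.4])
def rel(phi,bx,by):  # box at yaw phi(deg), box coords mm -> world mm
    return D+Ro.from_euler('z',phi,degrees=True).as_matrix()[:2,:2]@(np.array([bx,by])+[53,38])
def rows(T):  # T: list (x,y,z mm, yaw of tool y deg); prints tool-frame shift + turn about tool z
    s=robot.read_state();R=Ro.from_rotvec(s['eef_rot']);p=np.array(s['eef_pos'])*1000
    ty=R.as_matrix()[:,1];y0=np.degrees(np.arctan2(ty[1],ty[0]))
    print('t',s['t'],'p',p.round(1),'yawy',y0.round(1),'F',np.round(s['ft_force'],1),'q',np.round(s['qpos'],2))
    for t in T: print(R.inv().apply(np.array(t[:3])-p).round(1),round(-np.radians((t[3]-y0+180)%360-180),3))
E
python3 - <<'E'
from h import *
print(robot.tip_extent)
e=rel(-100.27,40,26)
rows([(*e,150,-100.3),(*e,39,-100.3)])
E
```

```text
0.025
t 0.1 p [215.4 505.6 221.8] yawy -113.1 F [-0.   0.2 -1. ] q [ 1.45  0.26  0.11 -0.   -1.42 -0.28]
[429.9 237.5  72.2] -0.223
[429.9 237.3 183.2] -0.223
```

Emit:
step_arm(commands="0 54 30 9 0 0 -0.03;0 108 60 18 0 0 -0.06;0 162 90 27 0 0 -0.09;0 215 119 36 0 0 -0.12;0 269 149 45 0 0 -0.15;0 323 178 54 0 0 -0.18;0 377 208 63 0 0 -0.21;0 430 237 72 0 0 -0.223")

```text
t: 1.1
eef_pos: [0.519, 0.1176, 0.1501]
eef_rot: [3.129, -0.281, -0.001]
ft_force: [0.9, 1.7, -0.5]
grip_width: -0.0001
grip_force: 0.0
```

Emit:
step_arm(commands="0 0 0 0 0 0 0;0 0 0 0 0 0 0")

```text
t: 1.35
eef_pos: [0.518, 0.1192, 0.1502]
eef_rot: [3.128, -0.284, -0.001]
ft_force: [-0.2, -0.2, 0.3]
grip_width: -0.0001
grip_force: 0.0
```

Run:
```python
from h import *
cv2.imwrite('pics/t1.png',robot.snapshot('top'))
e=rel(-100.27,40,26)
rows([(*e,150,-100.3),(*e,39,-100.3)])
```

```text
t 1.4 p [517.9 119.9 150.5] yawy -100.3 F [-0.  -1.2 -0.6] q [ 0.52  0.25 -0.08 -0.   -1.24  0.87]
[0.1 1.4 0.5] 0.0
[1.000e-01 1.400e+00 1.115e+02] 0.0
```

Emit:
step_arm(commands="0 0 1 40 0 0 0;0 0 1 80 0 0 0;0 0 1 100 0 0 0;0 0 1 111 0 0 0;0 0 1 111 0 0 0")

```text
t: 2.02
eef_pos: [0.5177, 0.1191, 0.0396]
eef_rot: [3.129, -0.28, -0.0]
ft_force: [-0.0, 0.2, 1.4]
grip_width: -0.0002
grip_force: 0.0
```

Run:
```python
from h import *
cv2.imwrite('pics/s1.png',robot.snapshot('scene')[100:250,200:400].repeat(3,0).repeat(3,1))
# contact finger at by=41 ; step box angle
T=[(*rel(-100.27,40,41),39,-100.3)]+[(*rel(f,40,41),39,f) for f in (-96,-92,-87,-82,-77,-72,-67)]
rows(T)
```

```text
t 2.075 p [518.4 119.2  40.3] yawy -100.2 F [ 0.5  0.4 -0.2] q [ 0.52  0.35 -0.25  0.   -0.97  0.87]
[14.5  0.8  1.4] 0.001
[21.2 -5.3  1.4] -0.074
[ 27.  -11.5   1.4] -0.144
[ 33.7 -19.8   1.4] -0.231
[ 39.7 -28.6   1.4] -0.318
[ 44.8 -38.    1.4] -0.405
[ 49.1 -47.7   1.4] -0.493
[ 52.6 -57.8   1.4] -0.58
```

View pics/s1.png

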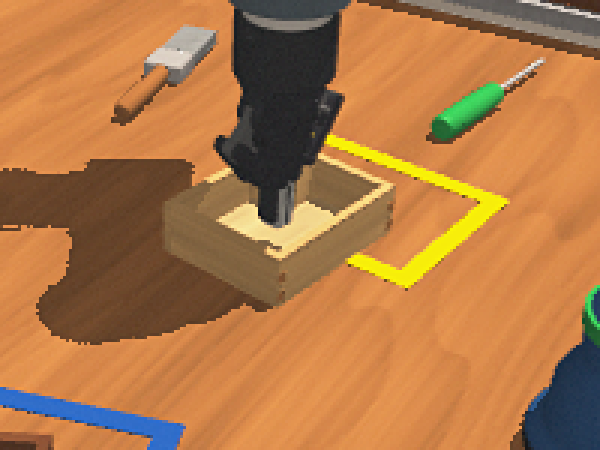

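The closed fingers are inside the birch box near its inner corner (crop px ~(275,215)) and clear of the walls. Next, the arc push.

Emit:
step_arm(commands="0 7 0.5 0 0 0 0;0 14.5 0.8 0 0 0 0;0 21 -5 0 0 0 -0.074;0 27 -11.5 0 0 0 -0.144;0 34 -20 0 0 0 -0.231;0 40 -28.5 0 0 0 -0.318;0 45 -38 0 0 0 -0.405;0 49 -48 0 0 0 -0.493")

```text
t: 3.08
eef_pos: [0.5759, 0.1569, 0.0398]
eef_rot: [-3.102, -0.494, -0.001]
ft_force: [1.1, -0.2, 0.7]
grip_width: 0.0001
grip_force: 0.0
```

Run:
```python
from h import *
a=robot.snapshot('top');cv2.imwrite('pics/t2.png',a[110:280,60:260].repeat(3,0).repeat(3,1))
rows([(*rel(f,40,41),39,f) for f in range(-67,-25,5)])
```

```text
t 3.125 p [576.6 157.9  39.8] yawy -71.7 F [ 0.4  0.3 -0. ] q [ 0.53  0.46 -0.07  0.   -1.04  1.36]
[ 6.3 -7.1  0.9] -0.082
[ 13.5 -15.    0.9] -0.169
[ 20.  -23.4   0.9] -0.256
[ 25.7 -32.4   0.9] -0.344
[ 30.6 -41.8   0.9] -0.431
[ 34.7 -51.7   0.9] -0.518
[ 37.9 -61.8   0.9] -0.605
[ 40.2 -72.2   0.9] -0.693
[ 41.6 -82.8   0.9] -0.78
```

View pics/t2.png

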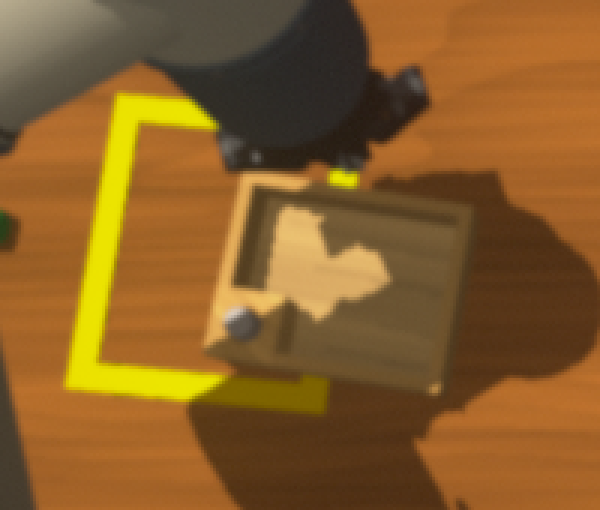

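The box hasn't moved, although the TCP is now past its +y wall. I'll check where the fingers really are before going further.

Run:
```python
from h import *
s=robot.read_state();p=s['eef_pos'];print(s['t'],p,s['grip_width'])
im=[]
for n in('scene','top'):
  a=robot.snapshot(n);c=robot.get_calibration(n)
  for d,col in((0,(255,0,0)),(-.025,(0,0,255))):
    uv=cv2.projectPoints(np.array([p+[0,0,d]]),c['rvec'],c['tvec'],c['intrinsics'],None)[0].ravel();print(n,d,uv.round(1))
    cv2.drawMarker(a,tuple(int(x) for x in uv.round()),col,0,5)
  y0,x0=(90,200) if n=='scene' else(110,60)
  im.append(cv2.resize(a[y0:y0+150,x0:x0+200],None,fx=2,fy=2,interpolation=2))
w=robot.snapshot('wrist');im.append(cv2.resize(w,(400,300)))
cv2.imwrite('pics/c.png',np.vstack([np.hstack(im[:2]),np.hstack([im[2],im[2]*0])]))
```

```text
3.125 [0.57656882 0.15791459 0.03984121] 0.00016721763878503216
scene 0 [320.2 176.8]
scene -0.025 [319.3 185.7]
top 0 [176.6 163.9]
top -0.025 [179.  167.1]
```

View pics/c.png

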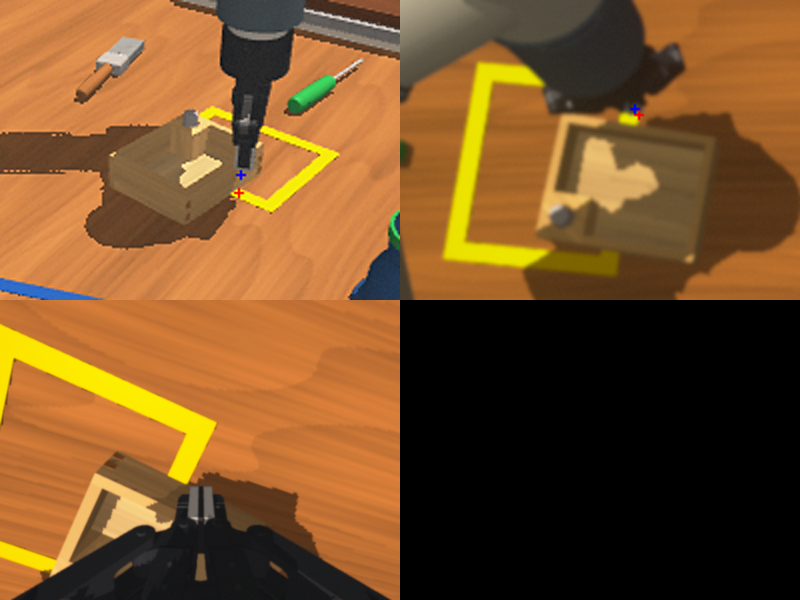

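The scene view shows the fingertips ending at about (322,174), roughly 30 mm higher than the tip figure implies. So they passed over the wall without touching it. I'll go back over the box and find the floor by gentle contact.

Run:
```python
from h import *
e=rel(-100.27,40,26)
rows([(*e,75,-100.3),(*e,45,-100.3)])
```

```text
t 3.275 p [575.1 156.7  39.6] yawy -72.2 F [-0.7 -0.2 -0.5] q [ 0.53  0.46 -0.08 -0.   -1.04  1.35]
[-66.3  18.8 -35.4] 0.491
[-66.3  18.8  -5.4] 0.491
```

Emit:
step_arm(commands="0 0 0 -35 0 0 0;0 -20 6 -35 0 0 0.16;0 -45 12 -35 0 0 0.33;0 -66 19 -35 0 0 0.491;0 -66 19 -35 0 0 0.491;0 -66 19 -20 0 0 0.491;0 -66 19 -5 0 0 0.491;0 -66 19 -5 0 0 0.491")

```text
t: 4.28
eef_pos: [0.5168, 0.118, 0.0423]
eef_rot: [3.127, -0.278, -0.006]
ft_force: [-0.0, 0.9, 0.3]
grip_width: -0.0001
grip_force: 0.0
```

Run:
```python
from h import *
s=robot.read_state();print(s['t'],s['eef_pos'],s['eef_rot'],s['ft_force'])
p=s['eef_pos'];im=[]
for n in('scene','top'):
  a=robot.snapshot(n);c=robot.get_calibration(n)
  uv=cv2.projectPoints(np.array([p,p-[0,0,.025]]),c['rvec'],c['tvec'],c['intrinsics'],None)[0].reshape(-1,2);print(n,uv.round(1))
  y0,x0=(120,240) if n=='scene' else(130,110)
  im.append(cv2.resize(a[y0:y0+100,x0:x0+100],None,fx=4,fy=4,interpolation=2))
cv2.imwrite('pics/d.png',np.hstack(im))
```

```text
4.275 [0.51678024 0.11799629 0.04228168] [ 3.12701132 -0.27836697 -0.00595237] [-5.49598754e-04  8.99347908e-01  2.60955472e-01]
scene [[289.7 176.2]
 [289.2 185. ]]
top [[196.7 193.6]
 [198.6 196. ]]
```

View pics/d.png

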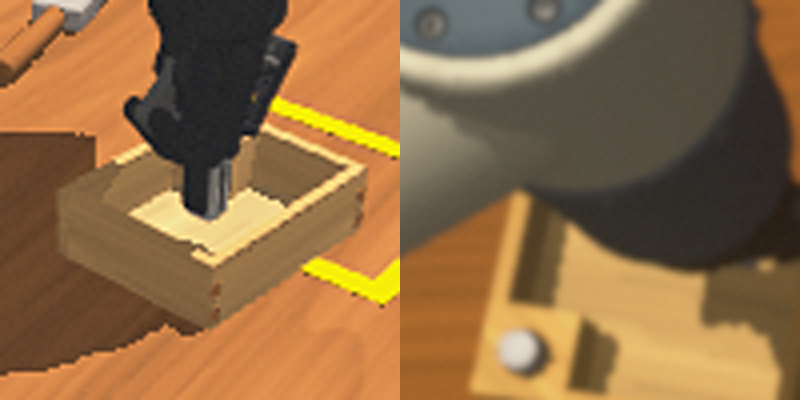

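The fingertip is at about px (292,174), so it is at z≈48 mm rather than 17. I'll lower it carefully while watching the force.

Emit:
step_arm(commands="0 0 0 8 0 0 0;0 0 0 16 0 0 0;0 0 0 22 0 0 0;0 0 0 22 0 0 0")

```text
t: 4.88
eef_pos: [0.5175, 0.1183, 0.022]
eef_rot: [3.129, -0.279, -0.002]
ft_force: [1.4, 0.6, -0.3]
grip_width: -0.0001
grip_force: 0.0
```

Emit:
step_arm(commands="0 0 0 4 0 0 0;0 0 0 8 0 0 0;0 0 0 8 0 0 0")

```text
t: 5.25
eef_pos: [0.5177, 0.1183, 0.0142]
eef_rot: [3.129, -0.279, -0.001]
ft_force: [-0.8, 1.0, 0.3]
grip_width: -0.0001
grip_force: 0.0
```

Run:
```python
from h import *
s=robot.read_state();print(s['t'],s['eef_pos'],s['eef_rot'],s['ft_force'])
p=s['eef_pos'];im=[]
for n in('scene',):
  a=robot.snapshot(n);c=robot.get_calibration(n)
  uv=cv2.projectPoints(np.array([p,p-[0,0,.025],p+[0,0,.006]]),c['rvec'],c['tvec'],c['intrinsics'],None)[0].reshape(-1,2);print(n,uv.round(1))
  y0,x0=(120,240)
  im.append(cv2.resize(a[y0:y0+100,x0:x0+100],None,fx=5,fy=5,interpolation=2))
cv2.imwrite('pics/e.png',np.hstack(im))
T=[(*rel(-100.27,40,41),1000*p[2],-100.3)]+[(*rel(f,40,41),1000*p[2],f) for f in (-96,-92,-87,-82,-77,-72,-67)]
rows(T)
```

```text
5.25 [0.51767412 0.11834156 0.01424788] [ 3.12884359e+00 -2.78936846e-01 -9.24170138e-04] [-0.76671613  1.01078823  0.30834334]
scene [[289.6 186.1]
 [289.1 194.7]
 [289.7 184.1]]
t 5.3 p [517.8 118.4  14.4] yawy -100.2 F [ 0.6 -0.9 -0.9] q [ 0.52  0.38 -0.28  0.   -0.91  0.87]
[14.8 -0.1  0.2] 0.002
[21.6 -6.2  0.2] -0.073
[ 27.4 -12.4   0.2] -0.143
[ 34.1 -20.6   0.2] -0.23
[ 40.1 -29.5   0.2] -0.317
[ 45.2 -38.8   0.2] -0.405
[ 49.5 -48.5   0.2] -0.492
[ 53.  -58.6   0.2] -0.579
```

View pics/e.png

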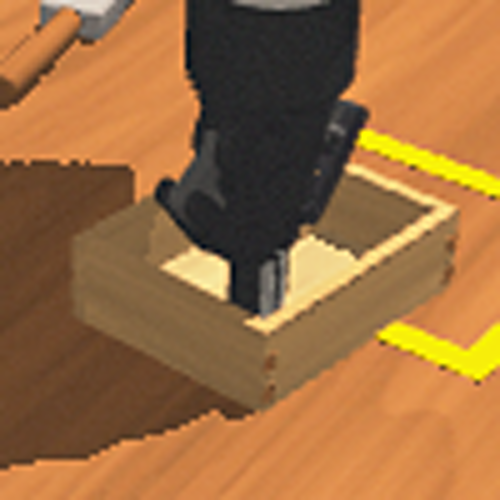

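Now the fingers are truly inside the box, with the tip at about px (292,184), near z 20 mm and below the rim. Pushing again along the arc.

Emit:
step_arm(commands="0 7 0 3 0 0 0;0 14.5 0 4 0 0 0;0 21.5 -6 4 0 0 -0.073;0 27.5 -12.5 4 0 0 -0.143;0 34 -20.5 4 0 0 -0.23;0 40 -29.5 4 0 0 -0.317;0 45 -39 4 0 0 -0.405;0 49.5 -48.5 4 0 0 -0.492")

```text
t: 6.3
eef_pos: [0.5751, 0.1568, 0.0101]
eef_rot: [3.101, 0.495, -0.003]
ft_force: [-2.2, -1.2, 1.2]
grip_width: 0.0001
grip_force: 1.4
```

Run:
```python
from h import *
a=robot.snapshot('top');b=robot.snapshot('scene')
cv2.imwrite('pics/f.png',np.hstack([cv2.resize(a[110:280,60:230],None,fx=2,fy=2,interpolation=2),cv2.resize(b[90:260,220:390],None,fx=2,fy=2,interpolation=2)]))
rows([(*rel(f,40,41),10,f) for f in range(-67,-25,5)])
```

```text
t 6.4 p [575.7 157.7  10.1] yawy -72.0 F [-0.2  0.4  0. ] q [ 0.53  0.49 -0.11 -0.   -0.97  1.36]
[ 7.2 -7.1  0.1] -0.086
[ 14.3 -15.    0.1] -0.174
[ 20.8 -23.4   0.1] -0.261
[ 26.5 -32.4   0.1] -0.348
[ 31.3 -41.9   0.1] -0.436
[ 35.3 -51.8   0.1] -0.523
[ 38.5 -61.9   0.1] -0.61
[ 40.7 -72.3   0.1] -0.697
[ 42.1 -82.9   0.1] -0.785
```

View pics/f.png

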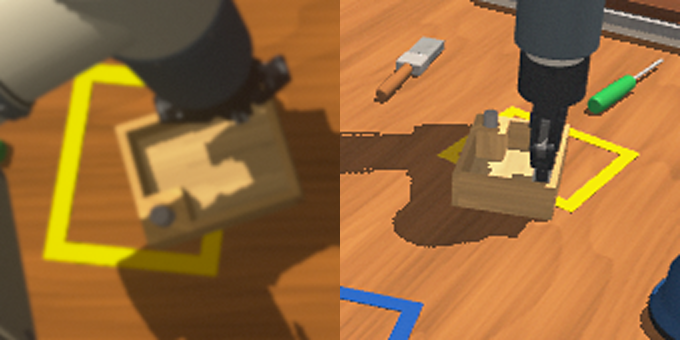

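The box is swinging on its dog and lies flat (yaw ≈ -75°). Continuing the push.

Emit:
step_arm(commands="0 7 -7 0 0 0 -0.086;0 14.5 -15 0 0 0 -0.174;0 21 -23.5 0 0 0 -0.261;0 26.5 -32.5 0 0 0 -0.348;0 31.5 -42 0 0 0 -0.436;0 35.5 -52 0 0 0 -0.523;0 38.5 -62 0 0 0 -0.61;0 40.5 -72.5 0 0 0 -0.697")

```text
t: 7.4
eef_pos: [0.5915, 0.2383, 0.0104]
eef_rot: [2.748, 1.522, -0.001]
ft_force: [-0.1, -1.5, -0.6]
grip_width: -0.0002
grip_force: 0.7
```

Run:
```python
from h import *
rows([(*rel(f,40,41),10,f) for f in (-28,-24,-20,-17,-14,-12)])
```

```text
t 7.4 p [591.5 238.3  10.4] yawy -32.0 F [-0.1 -1.5 -0.6] q [ 0.63  0.56  0.01  0.   -1.02  1.95]
[ 7.2 -5.7  0.3] -0.071
[ 13.1 -11.9   0.3] -0.14
[ 18.5 -18.5   0.3] -0.21
[ 22.3 -23.6   0.3] -0.263
[ 25.8 -29.    0.3] -0.315
[ 28.  -32.6   0.3] -0.35
```

Emit:
step_arm(commands="0 7 -5.5 0 0 0 -0.071;0 13 -12 0 0 0 -0.14;0 18.5 -18.5 0 0 0 -0.21;0 22.5 -23.5 0 0 0 -0.263;0 26 -29 0 0 0 -0.315;0 26 -29 0 0 0 -0.315")

```text
t: 8.15
eef_pos: [0.5807, 0.2764, 0.0105]
eef_rot: [-2.477, -1.932, -0.0]
ft_force: [0.1, -0.2, 0.6]
grip_width: -0.0
grip_force: 0.0
```

Run:
```python
from h import *
a=robot.snapshot('top');b=robot.snapshot('scene');cv2.imwrite('pics/g_top.png',a)
cv2.imwrite('pics/g.png',np.hstack([cv2.resize(a[110:280,60:230],None,fx=2,fy=2,interpolation=2),cv2.resize(b[90:260,220:390],None,fx=2,fy=2,interpolation=2)]))
rows([(*rel(f,40,41),10,f) for f in (-12,-10,-8,-6.6)])
```

```text
t 8.25 p [580.8 276.2  10.6] yawy -14.1 F [-0.5  0.1 -0.1] q [ 0.69  0.57  0.03 -0.   -1.03  2.21]
[ 2.5 -2.8  0.6] -0.037
[ 5.6 -5.8  0.6] -0.072
[ 8.6 -8.8  0.6] -0.107
[ 10.6 -11.    0.6] -0.131
```

View pics/g.png

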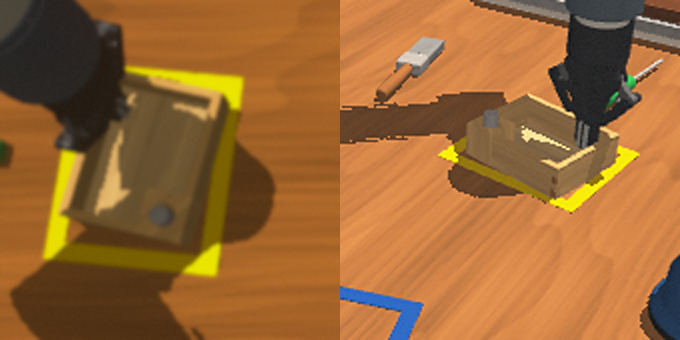

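The box is about 7° short of the outline, and still flat and on its dog. I'll nudge it part of that, back out, and measure with a clear view.

Emit:
step_arm(commands="0 4 -4 0 0 0 -0.05;0 7 -7 0 0 0 -0.09;0 7 -7 0 0 0 -0.09;0 0 -7 0 0 0 -0.09;0 -6 -7 0 0 0 -0.09;0 -6 -7 -30 0 0 -0.09;0 -6 -7 -80 0 0 -0.09;0 -6 -7 -120 0 0 -0.09")

```text
t: 9.25
eef_pos: [0.5726, 0.2719, 0.1327]
eef_rot: [2.387, 2.042, 0.002]
ft_force: [0.7, -0.2, -0.3]
grip_width: -0.0001
grip_force: 0.0
```

Run:
```python
from h import *
rows([(330,500,135,-9)])
```

```text
t 9.25 p [572.6 271.9 132.7] yawy -8.9 F [ 0.7 -0.2 -0.3] q [ 0.69  0.46  0.17  0.   -1.29  2.3 ]
[ 187.9 -274.9   -2.4] 0.002
```

Emit:
step_arm(commands="0 32 -46 0 0 0 0.08;0 64 -92 0 0 0 0.16;0 96 -138 0 0 0 0.24;0 128 -184 0 0 0 0.32;0 160 -230 0 0 0 0.4;0 188 -275 0 0 0 0.4;0 188 -275 0 0 0 0.4")

```text
t: 10.12
eef_pos: [0.3269, 0.5021, 0.1304]
eef_rot: [-2.741, -1.533, 0.0]
ft_force: [1.1, 0.7, 0.8]
grip_width: 0.0004
grip_force: 0.0
```

```bash
cat > m.py <<'E'
from h import *
import sys
a=robot.snapshot('top');cv2.imwrite(sys.argv[1],a);y,b,g=masks(a)
c=robot.get_calibration('top')
for n,m,z in(('tape',y,0),('box',b|g,.045)):
    r,p=rect(ray(c,big(m)[:,0],z));print(n,np.round(r[0],1),np.round(r[1],1),round(r[2],2),p.round(1).tolist())
cv2.imwrite('pics/v.png',np.hstack([cv2.resize(x[110:270,60:230],None,fx=2,fy=2,interpolation=2) for x in(a,cv2.cvtColor(b,8))]))
E
python3 m.py pics/h.png
```

```text
tape [529.3 253.9] [174.2 203.4] 83.33 [[418.1000061035156, 179.1999969482422], [620.2000122070312, 155.60000610351562], [640.4000244140625, 328.6000061035156], [438.3999938964844, 352.20001220703125]]
box [529.4 248.4] [118.4 148.3] 80.24 [[446.29998779296875, 202.60000610351562], [592.5, 177.5], [612.5, 294.20001220703125], [466.3999938964844, 319.29998779296875]]
```

Clear view: the box is at -9.8° and the outline at -6.6°, so 3.1° remain. The push falls 0.8° short of the model, so I'll re-enter and aim for -5.8°.

Run:
```python
from h import *
e=rel(-9.76,40,30)
rows([(*e,110,-9),(*e,10,-9)]+[(*rel(f,40,41),10,f) for f in (-9.5,-8,-6.5,-5.8)])
```

```text
t 10.175 p [328.3 501.  130.5] yawy -31.6 F [ 0.3 -0.8 -0.4] q [ 1.25  0.39  0.07 -0.   -1.25  1.34]
[-65.2 329.4  20.4] -0.395
[-65.2 329.4 120.4] -0.395
[-54.8 324.8 120.4] -0.386
[-53.3 322.  120.4] -0.413
[-52.  319.1 120.4] -0.439
[-51.4 317.7 120.4] -0.451
```

Emit:
step_arm(commands="0 -11 55 4 0 0 -0.08;0 -22 110 8 0 0 -0.16;0 -33 165 12 0 0 -0.24;0 -44 220 15 0 0 -0.32;0 -55 275 18 0 0 -0.395;0 -65 329 20 0 0 -0.395;0 -65 329 20 0 0 -0.395;0 -65 329 20 0 0 -0.395")

```text
t: 11.18
eef_pos: [0.5752, 0.2706, 0.1105]
eef_rot: [-2.393, -2.035, 0.0]
ft_force: [-0.5, -0.4, 0.3]
grip_width: 0.0
grip_force: 0.0
```

Emit:
step_arm(commands="0 0 0 40 0 0 0;0 0 0 75 0 0 0;0 0 0 100 0 0 0;0 0 0 100 0 0 0")

```text
t: 11.68
eef_pos: [0.573, 0.2716, 0.0089]
eef_rot: [-2.39, -2.038, 0.007]
ft_force: [0.3, 0.1, 1.3]
grip_width: -0.0001
grip_force: 0.0
```

Run:
```python
from h import *
rows([(*rel(f,40,41),10,f) for f in (-9.5,-8,-6.5,-5.8)])
```

```text
t 11.675 p [573.  271.6   8.9] yawy -9.1 F [0.3 0.1 1.3] q [ 0.69  0.56  0.01 -0.   -1.02  2.3 ]
[12.7  1.1 -1.2] 0.007
[15.1 -1.  -1.2] -0.019
[17.5 -3.1 -1.2] -0.045
[18.6 -4.1 -1.2] -0.057
```

Emit:
step_arm(commands="0 6 0.5 0 0 0 0;0 12 1 0 0 0 0;0 14.5 -1 0 0 0 -0.02;0 16.5 -3 0 0 0 -0.045;0 17.5 -4 0 0 0 -0.057;0 17.5 -4 0 0 0 -0.057")

```text
t: 12.42
eef_pos: [0.5737, 0.2898, 0.0106]
eef_rot: [-2.332, -2.105, -0.0]
ft_force: [-0.3, -1.2, 1.6]
grip_width: 0.0001
grip_force: 0.7
```

Emit:
step_arm(commands="0 -6 0 0 0 0 0;0 -12 0 0 0 0 0;0 -12 0 -30 0 0 0;0 -12 0 -80 0 0 0;0 -12 0 -120 0 0 0")

```text
t: 13.05
eef_pos: [0.5728, 0.2776, 0.1325]
eef_rot: [2.333, 2.104, 0.002]
ft_force: [0.8, 0.3, -0.5]
grip_width: 0.0001
grip_force: 0.0
```

Emit:
step_arm(commands="0 32 -46 0 0 0 0.08;0 64 -92 0 0 0 0.16;0 96 -138 0 0 0 0.24;0 128 -184 0 0 0 0.32;0 160 -230 0 0 0 0.4;0 188 -275 0 0 0 0.4;0 188 -275 0 0 0 0.4")

```text
t: 13.92
eef_pos: [0.3155, 0.4947, 0.1304]
eef_rot: [-2.7, -1.605, 0.0]
ft_force: [-0.2, -0.9, -0.4]
grip_width: 0.0001
grip_force: 0.0
```

```bash
python3 m.py pics/i.png
```

```text
tape [529.3 253.8] [174.1 203.5] 83.48 [[418.29998779296875, 178.89999389648438], [620.5, 155.6999969482422], [640.2000122070312, 328.70001220703125], [438.1000061035156, 351.79998779296875]]
box [528.2 251.2] [118.9 147.9] 82.88 [[447.3999938964844, 201.39999389648438], [594.2000122070312, 183.10000610351562], [608.9000244140625, 301.1000061035156], [462.20001220703125, 319.3999938964844]]
```

View pics/v.png

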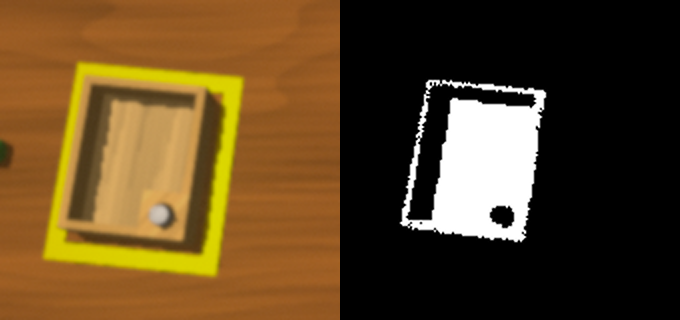

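The box lies squarely inside the yellow outline: it is about 0.6° off, its centre is within 3 mm, and it is flat on its dog. The arm is clear, so I'm handing in.

```bash
python3 -c "
from workcell import robot
print(robot.close_job())"
```

```text
the job is handed in; nothing more can be done
None
```

The birch box has been swung about 93° counter-clockwise on its dog and lies flat inside the yellow outline, about 0.6° off square and 3 mm off centre; the arm never went near the walnut box, and the job is handed in at about 14 s (no verdict was returned).

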